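Index the scissor carriage to its next hole and hold the plunger home

TASK

Slide the tailstock back along the rail until it is hard against the end stop, to make room for the blade. Then take the carriage's T-handled plunger, pull its pin up out of the hole it sits in, slide the carriage to the next hole of the row and push the pin fully home there. The pin's spring lifts it part way out again if you let go, so finish while still holding the T-handle down with the pin fully home; leave the tin, the iron block and the screwdriver where they lie.

Things in the scene. Friction and masses are not known exactly. Their poses are not given: they have to be found in the camera images.
- fixture: Fixed bench fixture: grey bed plate 125 x 390 mm, 12 mm thick, with a steel guide rail (36 mm wide, top 34 mm above the bench) along it. Origin on the bench under the rail's centre line; its y axis runs along the rail towards the end stop, z is up, x points to the side where three drilled lugs stand. Carriage and tailstock slide only along its y.
- tailstock (a joint): How far the tailstock stands along the rail, m: grows along the fixture's +y, 0.120 when hard against the end stop; starts between 0.010 and 0.055. It slides with 2.5 N of friction and stays where it is left. Its grey block is 60 x 50 mm, top 64 mm above the bench, with a short point facing the carriage.
- tail_grip (a point): Where to grip the tailstock: in the steel paddle upright on its block, 14 mm below the paddle's top edge. The paddle is 12 mm thick along the rail, 40 mm across it, top 104 mm above the bench. Grip its 12 mm from above, fingers closing along the rail. Axes as the fixture's.
- rail_end (a point): Middle of the end stop's inner face at the rail's top: the grey block (top 66 mm above the bench) at the rail's +y end, which the tailstock comes up against.
- carriage: Steel block 60 x 56 mm on the rail with a scissor half on top, blade pointing to the tailstock, and a bracket on its +x side (top 50 mm above the bench, bushing to 58 mm) that carries the plunger. Origin at bench height on the rail's centre line. Locked while the pin is in a hole; else slides with 1.5 N of friction, moved by the T-handle.
- plunger: Lock plunger: T-handle that moves up and down in the carriage. Origin at the centre of the T-bar (round, 14 mm diameter, 60 mm long, lying across the rail along x), 95 mm above the bench when fully home. Grip the bar from above at its middle, fingers closing along the rail. Left alone it floats 5 to 6 mm up, still locked; 3 N presses it home to a firm stop, 7 N draws it 20 mm up; travel 26 mm.
- pin_tip (a point): Rounded lower tip of the plunger's pin (10 mm diameter), 75 mm straight below the T-bar's centre. Fully home it is 14 mm below the lugs' tops, and a 22 mm collar on the stem (its top 31 mm below the bar's centre) sits on the bushing; drawn clear it is above the lugs.
- home_hole (a point): Centre of the mouth (top) of the hole where the pin starts: a 13 mm hole in a steel lug 30 x 30 mm, 22 mm high, top 34 mm above the bench. All three holes are 46 mm to the fixture's +x of the rail's centre line.
- next_hole (a point): Centre of the mouth (top) of the next hole, in an identical lug 55 to 95 mm from the first along the fixture's +y; the distance differs from time to time. The pin must go in here.
- far_hole (a point): Centre of the mouth of the third hole, identical lug, 160 mm from the first along the fixture's +y. Not the one wanted.
- tin: Small white tin bowl, 96 mm across, 38 mm high, on the bench. Origin at its underside centre. Bystander.
- iron: Loose dark iron block 60 x 150 mm, 49 mm high, on the bench. Origin at its underside centre. Bystander.
- driver: Screwdriver lying on the bench. Bystander.

How it is judged:
On the way, in this order (a step that is already met when the one before it is completed fails the run):
1. the tailstock is slid back against the end stop (within 4 mm) (value of joint tailstock above 0.116 m), for 0.2 s.
2. the pin is drawn up clear of its hole (z of pin_tip in the frame of home_hole above 0 m), for 0.05 s.
3. the pin is pushed fully home in the next hole (horizontal distance between pin_tip and next_hole below 0.004 m and z of pin_tip in the frame of next_hole below -0.012 m), for 0.2 s.
At the end, for the whole second after the job is handed in: The tailstock stands within 4 mm of the end stop; the pin is in the next hole (within 4 mm of its centre line, tip at least 12 mm below the lug's top, that is within 2 mm of fully home) and still, and the gripper's fingers are holding the T-handle down with more than 1.5 N of contact (all of step 3 and value of joint tailstock above 0.116 m and contact force between the fingers and plunger above 1.5 N and linear speed of plunger below 0.01 m/s); the arm keeps its last pose, push and grip.
It fails at once if the tin bowl is pushed out of place (more than 25 mm) (distance of tin from where it was at the start of the episode above 0.025 m).
It fails at once if the iron block is pushed out of place (more than 25 mm) (distance of iron from where it was at the start of the episode above 0.025 m).
It fails at once if the screwdriver is pushed out of place (more than 25 mm) (distance of driver from where it was at the start of the episode above 0.025 m).
It also fails if it takes over 53 s, if anything falls off the work surface, if the arm or the gripper's body presses on something with over 40 N, if the wrist force passes 120 N, or if a joint passes its speed limit or range.

ROBOT

A 6-joint arm with a two-finger parallel gripper is mounted at the origin on the work surface. World frame = base frame: x ahead of the robot, y to its left, z up, the work surface at z = 0. Lengths are in m, angles in rad, forces in N, time in s.
With the tool pointing down it reaches from about 0.325 to 0.9 m from the base axis. Payload 6.1 kg.
Tool frame: the origin (TCP) lies between the finger pads; the fingertips stand 14 mm ahead of it and the grasp point (between the pads) lies 5 mm behind it; z points along the fingers, y is the line along which they close (so a half turn about z gives the same grasp; the last joint's range is limited). The gripper opens to 87 mm and grips with 3 to 60 N. Pads are 19 mm wide; open, the fingers measure 117 mm over their backs; the gripper's body (75 mm by 190 mm) begins 51 mm behind the grasp point.
Start: joints at [-1.349, 0.22, 1.526, -0, 1.395, -0.126], TCP at [0.213, -0.588, 0.237] pointing down, gripper open.
Joint ranges: [-2.98, 2.98], [-0.91, 2.08], [0.09, 2.57], [-1.24, 4.39], [0.2, 2.65], [-2.68, 2.68]. Speed limits (rad/s): [2.57, 2.57, 3.01, 3.14, 3.14, 3.14].

INTERFACE

Orientations are given as a unit quaternion [x, y, z, w].
In Python, from plant import robot, claw, grab_frame, get_calibration, ticket gives the robot as it stands. Calls block until the motion is done:
- robot.move_ptp(position, orientation): joint-space move of the TCP to a pose.
- robot.servo_line(position, orientation=None, max_speed=0.15, force_limit=None): straight line of the TCP; orientation=None keeps the orientation; max_speed is the mean speed in m/s. With force_limit (N) it stops when the force on the tool has changed by that much, and returns True; else False.
- robot.move_joints(angles): joint-space move.
- claw.grip(opening, squeeze=None): opening from 0.0 (shut) to 1.0 (fully open); squeeze is the grip in N (None keeps the last); returns when the fingers have stopped.
- robot.sleep(seconds).
- robot.inverse_kinematics(position, orientation): joint angles nearest the present ones, or None.
- robot.observe(): the state.
- grab_frame(name): name is "scene" or "top"; returns the picture (400x640x3 uint8, red, green, blue); there is no depth.
- get_calibration(name): a dict with "camera_matrix" (3x3 intrinsics, pixels), "world_to_cam" (4x4, takes a point from world to camera coordinates). Camera axes: x right, y down, z forward; pixel columns grow to the right and rows downward; lengths in m; the calibration is good to about 2 mm. A picture is of the moment at which its call begins. get_calibration takes no time and is no camera call.
A pose or a line that the arm cannot do raises robot.IKError and nothing moves.
- ticket.sign_off(): hands the job in; it is judged then, once.
The state is a dict: "t": time; "joint_positions": joint angles; "joint_vel": joint speeds; "effort": joint torques, N m; "eef_pos": TCP position; "tool_rot": TCP orientation; "ft_force": force on the tool from outside, world axes, zero at the start; "torque": the same for the moment, N m; "finger_gap": opening from 0.0 (shut) to 1.0 (fully open); "grasp_force": force on a finger pad.
Only numpy, scipy, OpenCV 4.12 (cv2) and the standard library are available. Lean on these libraries where they do the work, as an engineer would, in place of code of your own. Each camera call takes 0.05 s, during which the arm holds its last target. There are 200 camera calls.

## Working session

There is one attempt and no reset: what is moved stays moved. The work goes in short steps, each a Python script; the robot and the scene stay as the last script left them, time stands still between calls to the robot, and variables do not carry over. Pictures are saved under pics/ and viewed, at most 10 in all, crops included, and the job is handed in when it is done.

```bash
mkdir -p pics; python3 - <<'E'
from plant import *
import cv2
for n in("scene","top"):
    cv2.imwrite(f"pics/{n}0.png",grab_frame(n)[:,:,::-1]); c=get_calibration(n); print(c)
print(robot.observe())
E
```

```text
{'camera_matrix': array([[437.40533305,   0.        , 319.29298   ],
       [  0.        , 437.40533305, 203.61832886],
       [  0.        ,   0.        ,   1.        ]]), 'world_to_cam': array([[ 0.59816482,  0.80132324, -0.00893947, -0.28702098],
       [ 0.4306016 , -0.33079973, -0.83973436, -0.19768846],
       [-0.67585584,  0.4984502 , -0.54292383,  1.47062419],
       [ 0.        ,  0.        ,  0.        ,  1.        ]])}
{'camera_matrix': array([[426.32963768,   0.        , 319.03778922],
       [  0.        , 426.32963768, 198.90812283],
       [  0.        ,   0.        ,   1.        ]]), 'world_to_cam': array([[-0.00482935, -0.99988066, -0.01467432, -0.0569461 ],
       [-0.99730174,  0.00589081, -0.07317465,  0.58711338],
       [ 0.07325236,  0.01428134, -0.99721118,  1.20954854],
       [ 0.        ,  0.        ,  0.        ,  1.        ]])}
{'t': 0.1, 'joint_positions': array([-1.34911060e+00,  2.21169669e-01,  1.52748286e+00, -3.39113627e-05,
        1.39469275e+00, -1.26154407e-01]), 'joint_vel': array([ 0.0008978 , -0.00023743, -0.00172246,  0.00034234,  0.00080574,
        0.00059177]), 'effort': array([ 1.19751727e-03, -4.95944524e+01, -3.88519371e+01,  7.01777986e-02,
        5.14808251e-02, -5.12164809e-05]), 'eef_pos': array([ 0.21287946, -0.58706645,  0.23554007]), 'tool_rot': array([ 9.84913095e-01,  1.73047472e-01, -5.85136669e-05, -8.74519033e-04]), 'ft_force': array([ 0.76191491, -1.12618495, -0.16075273]), 'torque': array([0.00058861, 0.00142279, 0.0119452 ]), 'grasp_force': 0.0, 'finger_gap': 1.0006329164243006}
```

View pics/top0.png

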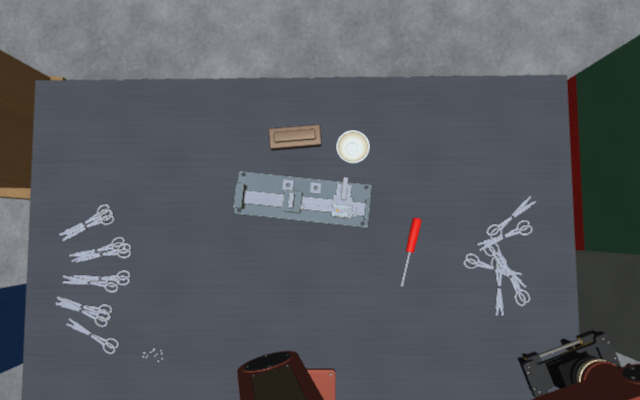

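View pics/scene0.png

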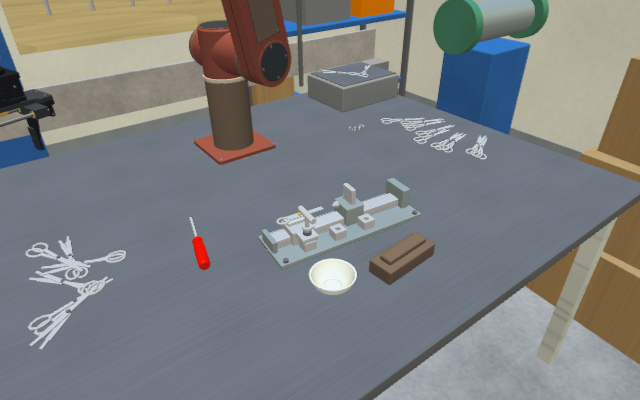

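The top view shows the fixture at about (302,198), its end stop to the left (240,193), T-bar near (345,187), lugs at (288,185) and (316,187). The tin is at (352,146) and the iron block at (295,137). I'll enlarge both views.

```bash
python3 - <<'E'
import cv2
a=cv2.imread("pics/top0.png")[160:240,225:380]; cv2.imwrite("pics/t1.png",cv2.resize(a,None,fx=5,fy=5,interpolation=cv2.INTER_CUBIC))
a=cv2.imread("pics/scene0.png")[170:275,255:425]; cv2.imwrite("pics/s1.png",cv2.resize(a,None,fx=4.7,fy=4.7,interpolation=cv2.INTER_CUBIC))
E
```

```text
(no output)
```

View pics/t1.png

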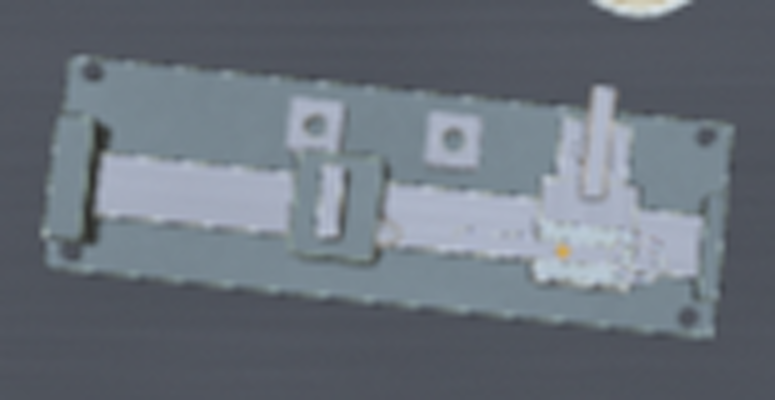

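View pics/s1.png

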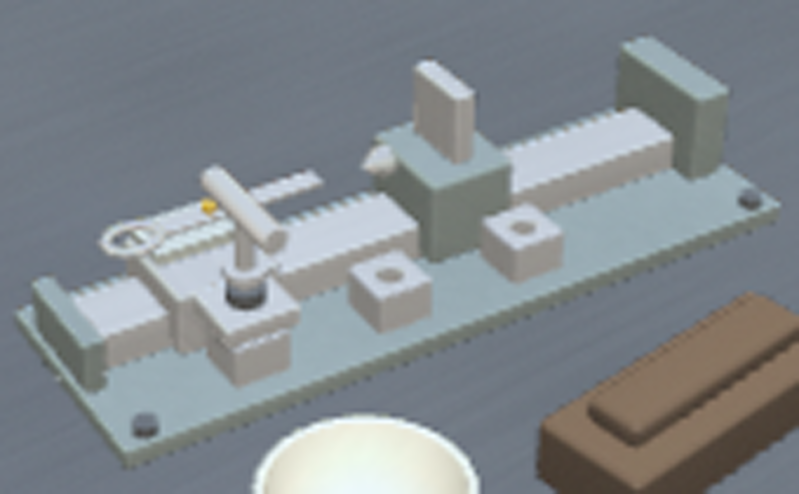

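The enlarged views show the holes, bar, paddle and plate corners clearly. Next I'll fit the fixture pose to both views.

```bash
cat > fit.py <<'E'
import numpy as np
from plant import get_calibration
from scipy.optimize import least_squares
C={n:get_calibration(n) for n in("scene","top")}
def proj(n,P):
    c=C[n]; p=c["world_to_cam"]@np.append(P,1); q=c["camera_matrix"]@p[:3]; return q[:2]/q[2]
def world(v,p):
    c,s=np.cos(v[2]),np.sin(v[2]); return np.array([v[0]+c*p[0]-s*p[1],v[1]+s*p[0]+c*p[1],p[2]])
# v: x y yaw tail d home plate_x0 plate_y0 barz
def model(v):
    T,d,h,px,py,bz=v[3:]
    return dict(far=(.046,h+.16,.034),nxt=(.046,h+d,.034),b0=(.016,h,bz),b1=(.076,h,bz),pd=(0,T,.104),
     TL=(px+.125,py+.39,.012),TR=(px+.125,py,.012),BR=(px,py,.012),BL=(px,py+.39,.012),
     pa=(.02,T+.006,.104),pb=(-.02,T+.006,.104),pc=(.02,T-.006,.104),pe=(-.02,T-.006,.104))
O={"top":(5,225,160,dict(far=(315,125),nxt=(454,139),b0=(593,195),b1=(604,87),pa=(322,165),pb=(316,235),pc=(345,168),pe=(337,238),TL=(70,58),TR=(733,124),BR=(713,334),BL=(47,262))),
 "scene":(4.7,255,170,dict(far=(526,227),nxt=(390,275),b0=(209,175),b1=(278,240),pb=(428,60),pe=(416,65),pa=(474,94),pc=(460,102),TR=(127,455),TL=(780,207),BR=(17,315)))}
def res(v,out=None):
    r=[]; m=model(v)
    for n,(s,ox,oy,pts) in O.items():
        for k,p in pts.items():
            e=proj(n,world(v,m[k]))-((np.array(p)+.5)/s-.5+[ox,oy]); r+=list(e)
            if out is not None: print(n,k,e.round(2))
    return np.array(r)
if __name__=="__main__":
    f=least_squares(res,[.5,-.05,-.1,.03,.07,-.1,-.05,-.2,.1],loss="soft_l1",x_scale=.01)
    res(f.x,1); print(f.x.round(4)); m=model(f.x)
    sd=np.sqrt(np.diag(np.linalg.inv(f.jac.T@f.jac)))*.3; print(sd.round(4))
    for k in("far","nxt","b0","b1","pd"): print(k,world(f.x,m[k]).round(4))
    np.save("v.npy",f.x)
E
python3 fit.py
```

```text
top far [0.08 0.17]
top nxt [0.05 0.17]
top b0 [0.06 0.43]
top b1 [ 0.04 -0.01]
top pa [ 0.33 -0.55]
top pb [-0.07  0.18]
top pc [ 0.14 -0.7 ]
top pe [0.16 0.03]
top TL [ 0.08 -0.72]
top TR [ 0.21 -0.6 ]
top BR [0.17 0.21]
top BL [-0.29  0.9 ]
scene far [-0.55 -0.01]
scene nxt [0.09 0.06]
scene b0 [0.94 0.17]
scene b1 [-0.08 -0.22]
scene pb [ 0.97 -0.28]
scene pe [-0.68 -0.02]
scene pa [ 0.71 -0.16]
scene pc [-0.59 -0.47]
scene TR [-0.01  0.16]
scene TL [ 0.57 -0.53]
scene BR [-0.48 -0.42]
[ 0.5734 -0.0394 -0.1072  0.0547  0.08   -0.0859 -0.0495 -0.1661  0.103 ]
[   nan    nan 0.0018    nan 0.0007    nan 0.0005    nan 0.0006]
far [0.627  0.0294 0.034 ]
nxt [ 0.6185 -0.0502  0.034 ]
b0 [ 0.5801 -0.1265  0.103 ]
b1 [ 0.6397 -0.1329  0.103 ]
pd [0.5792 0.015  0.104 ]fit.py:27: RuntimeWarning: invalid value encountered in sqrt
  sd=np.sqrt(np.diag(np.linalg.inv(f.jac.T@f.jac)))*.3; print(sd.round(4))
```

```bash
cat > h.py <<'E'
import numpy as np
from plant import *
from scipy.spatial.transform import Rotation as R
from fit import world,model
v=np.load("v.npy"); m=model(v)
r=np.array([-np.sin(v[2]),np.cos(v[2]),0])
def quat(s):
    y=s*r; z=np.array([0,0,-1.]); return R.from_matrix(np.c_[np.cross(y,z),y,z]).as_quat()
def st(msg=""):
    o=robot.observe(); print(msg,"t%.2f"%o["t"],o["eef_pos"].round(4),"F",o["ft_force"].round(1),"gap%.3f gf%.1f"%(o["finger_gap"],o["grasp_force"])); return o
E
python3 - <<'E'
from h import *
p=world(v,m["pd"])
for s in(1,-1): print(s,robot.inverse_kinematics(p+[0,0,.1],quat(s)))
s=min((1,-1),key=lambda s:abs((lambda j:9 if j is None else j[5])(robot.inverse_kinematics(p+[0,0,.1],quat(s)))) if robot.inverse_kinematics(p+[0,0,.1],quat(s)) is not None else 9)
np.save("s.npy",s); q=quat(s)
robot.move_ptp(p+[0,0,.06],q); claw.grip(.55,20); st()
robot.servo_line([p[0],p[1],.087],max_speed=.08,force_limit=12); st("down")
claw.grip(0,25); o=st("grip")
print(robot.servo_line(o["eef_pos"]+r*.115,max_speed=.05,force_limit=15)); o2=st("push"); print((o2["eef_pos"]-o["eef_pos"])@r)
import cv2; a=grab_frame("top")[140:240,225:380,::-1]; cv2.imwrite("pics/t2.png",cv2.resize(a,None,fx=5,fy=5,interpolation=cv2.INTER_CUBIC))
E
```

```text
1 [-1.10259359e-01  1.37196459e-01  1.68339931e+00 -4.44089210e-16
  1.32099688e+00 -1.57384472e+00]
-1 [-1.10259359e-01  1.37196459e-01  1.68339931e+00 -4.44089210e-16
  1.32099688e+00  1.56774793e+00]
 t3.54 [0.5792 0.015  0.164 ] F [-0.1 -0.1 -0.3] gap0.548 gf0.0
down t4.65 [0.5798 0.0149 0.0877] F [-0.5 -0.6  0.8] gap0.550 gf0.0
grip t5.35 [0.5792 0.015  0.087 ] F [-0.2  0.2  0.8] gap0.138 gf25.0
True
push t7.37 [0.5914 0.1238 0.087 ] F [-0.2 -0.6  3.8] gap0.141 gf25.0
0.10949454676751726
```

```bash
ls pics
```

```text
s1.png
scene0.png
t1.png
t2.png
top0.png
```

```bash
python3 - <<'E'
from h import *
o=st()
print(robot.servo_line(o["eef_pos"]+r*.012,max_speed=.03,force_limit=20)); o2=st("push"); print((o2["eef_pos"]-o["eef_pos"])@r)
E
```

```text
t7.42 [0.5914 0.1238 0.087 ] F [ 0.1 -0.4  4.4] gap0.139 gf25.0
True
push t7.69 [0.5914 0.1238 0.087 ] F [-0.9 -2.7  4.7] gap0.133 gf25.1
6.472321613488123e-05
```

View pics/t2.png

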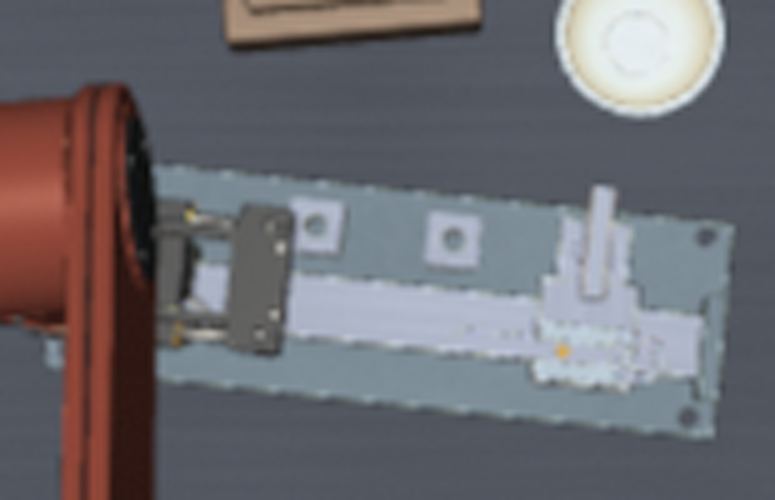

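The tailstock is hard against the stop: a second push gave no motion. Now I'll take the plunger.

```bash
python3 - <<'E'
from h import *
q=quat(int(np.load("s.npy")))
o=st(); claw.grip(.4); robot.servo_line(o["eef_pos"]+[0,0,.07],max_speed=.15)
b=(world(v,m["b0"])+world(v,m["b1"]))/2; b[2]=.16
robot.move_ptp(b,q); st("above"); claw.grip(.5)
print(robot.servo_line([b[0],b[1],.0955],max_speed=.08,force_limit=12)); st("down")
claw.grip(0,45); o=st("grip")
print(robot.servo_line(o["eef_pos"]+[0,0,.0165],max_speed=.04,force_limit=25)); o=st("lift")
import cv2; a=grab_frame("scene")[140:275,235:425,::-1]; cv2.imwrite("pics/s2.png",cv2.resize(a,None,fx=4.2,fy=4.2,interpolation=cv2.INTER_CUBIC))
E
```

```text
t7.69 [0.5914 0.1238 0.087 ] F [-0.9 -2.7  4.7] gap0.133 gf25.1
above t10.03 [ 0.6096 -0.1285  0.1592] F [ 0.1 -0.2 -0.4] gap0.397 gf0.0
False
down t11.48 [ 0.6104 -0.1298  0.0961] F [-0.6  0.9  0.6] gap0.504 gf0.0
grip t12.13 [ 0.61   -0.1297  0.0956] F [ 1.2 -1.5  0.8] gap0.144 gf45.0
False
lift t12.70 [ 0.6098 -0.1297  0.1116] F [ 4.2 -0.9 -8.9] gap0.148 gf45.0
```

View pics/s2.png

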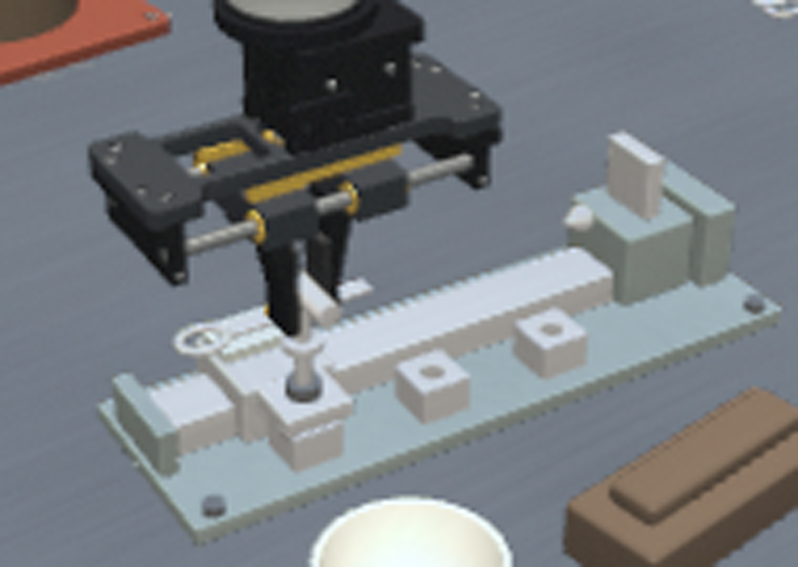

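The collar is well clear of the bushing, so the pin is lifted. The tailstock sits against its stop. Now I'll slide the carriage to the next hole and press.

```bash
python3 - <<'E'
from h import *
o=st(); 
print(robot.servo_line(o["eef_pos"]+r*v[4],max_speed=.06,force_limit=12)); a=st("slid"); print((a["eef_pos"]-o["eef_pos"])@r, v[4])
if (a["eef_pos"]-o["eef_pos"])@r>.075:
    robot.sleep(.2); a=st()
    print(robot.servo_line(a["eef_pos"]-[0,0,.024],max_speed=.03,force_limit=14)); st("press")
import cv2; a=grab_frame("scene")[140:275,235:425,::-1]; cv2.imwrite("pics/s3.png",cv2.resize(a,None,fx=4.2,fy=4.2,interpolation=cv2.INTER_CUBIC))
E
```

```text
t12.75 [ 0.6098 -0.1297  0.1116] F [ 3.9 -0.5 -6.7] gap0.142 gf45.0
False
slid t14.23 [ 0.6188 -0.0492  0.1118] F [ 5.6  0.  -8. ] gap0.144 gf45.0
0.08095024764295075 0.07996262243605012
 t14.43 [ 0.6188 -0.0493  0.1118] F [ 5.5 -0.6 -7.7] gap0.145 gf45.0
True
press t15.13 [ 0.619  -0.0493  0.0904] F [-0.8 -0.1  3.7] gap0.145 gf45.0
```

View pics/s3.png

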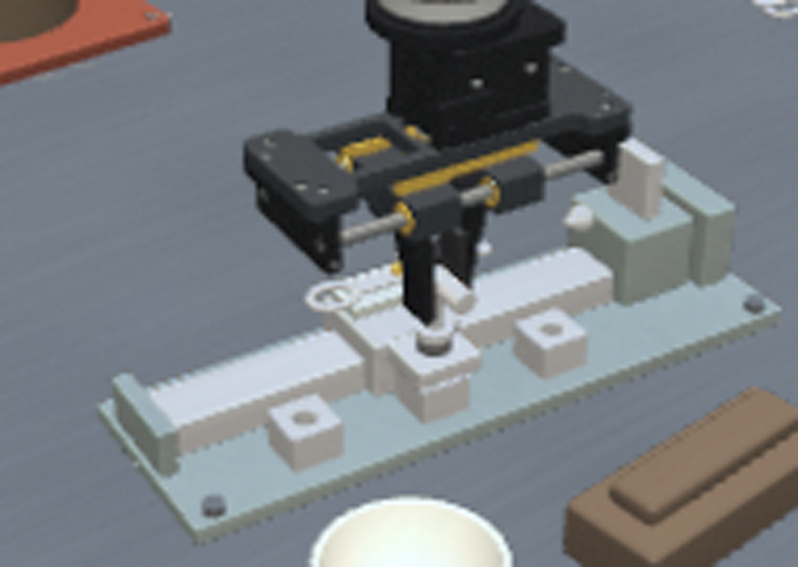

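The pin is in the next hole with the collar down at the bushing. I'll press further to confirm the firm stop.

```bash
python3 - <<'E'
from h import *
a=st(); print(robot.servo_line(a["eef_pos"]-[0,0,.006],max_speed=.01,force_limit=10)); st("press")
robot.sleep(.4); b=st("hold"); print(b["eef_pos"][2]-a["eef_pos"][2])
import cv2; a=grab_frame("scene")[195:235,315:365,::-1]; cv2.imwrite("pics/s4.png",cv2.resize(a,None,fx=12,fy=12,interpolation=cv2.INTER_CUBIC))
E
```

```text
t15.18 [ 0.619  -0.0493  0.0904] F [-1.   0.9  4.3] gap0.146 gf45.0
True
press t15.45 [ 0.619  -0.0493  0.0904] F [-0.7 -0.7  5.3] gap0.146 gf45.0
hold t15.85 [ 0.619  -0.0493  0.0904] F [-1.1  1.   5.1] gap0.149 gf45.0
-3.1767460217935195e-05
```

View pics/s4.png

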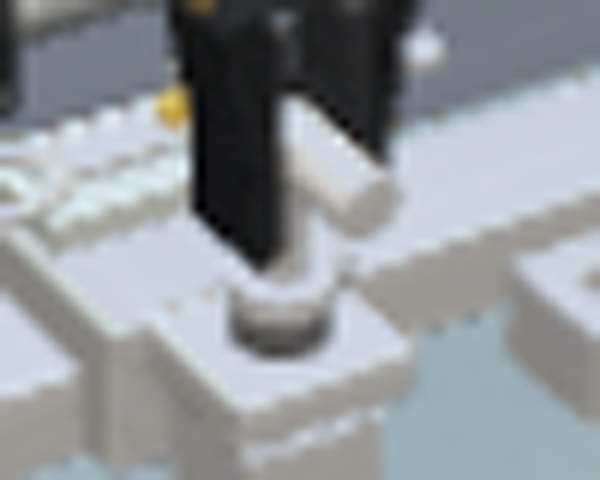

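The collar sits directly on the dark bushing with no gap, at about (280,310). Ten more newtons gave no travel, so the pin is fully home and still gripped.

```bash
python3 -c "
from plant import *
print(ticket.sign_off())"
```

```text
the job is handed in; nothing more can be done
None
```

The job is handed in, verdict not shown: the tailstock is hard against the end stop, and the pin is fully home in the next hole with the T-handle still gripped and held down.

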